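Pack the insulation tester and latch its case

TASK

Pack up the insulation tester: lower it, held and not dropped, face up and flat into the pocket of its own outline in the foam of the red case and let it go. Then shut the lid fully and fold both front latches down until each has clicked home. Leave the charger, spray can and mug as they are.

Things in the scene. Friction and masses are not known exactly. Their poses are not given: they have to be found in the camera images.
- case: Rugged red instrument case, fixed. 160 (its x) x 250 (y) x 66 mm high to the rim, walls 10 mm. Origin: centre of the underside. Front with the latches faces its -x, the lid's hinge is at +x. Inside: dark firm foam, top 56 mm above the origin, with the tester's pocket and, at +y, a narrow recess holding small accessories. A black carry handle hangs on the front, up to 14 mm out, below 53 mm height.
- pocket (a point): Centre of the pocket's floor, under the middle of the packed tester's body; in the case at (0, -46.5, 24) mm, axes as the case's. Pocket 32 mm deep: a rectangle 62 (case x) x 113 mm (case y) about here, continued to case +y by a channel 42 (x) x 28 mm (y) for the socket head: the tester's +x lies along case +y. Finger notches at its middle to case +x and -x: 29 mm deep, 48 mm wide, same floor.
- tester: Grey handheld insulation tester, face up on the bench: body 105 (its x) x 54 (y) x 40 mm high, with a screen and a round dial on top (to 45 mm), and a narrower socket head 28 long x 34 wide x 26 mm high at its +x end. Origin: centre of the body's underside, z up. About 0.42 kg. Grip it across its 54 mm width. (A fixed analyser 155 mm high fills the bench's right side, y below -0.52 m.)
- lid (a joint): Lid angle, rad: 0 shut, 1.57 upright (starts near it), at most 1.8. Hinge axis along case y through lid_hinge. Stiff hinge: it stays at any angle, 1 to 4 N at its front edge move it. Shell 160 x 250 x 36 mm; shut, its top is 102 mm above the case's origin. Can be pushed shut on its outer face with closed fingertips, between the latches.
- lid_hinge (a point): Point on the lid's hinge axis, in the middle of its length: fixed in the case at (84, 0, 66) mm.
- lid_edge (a point): Middle of the lid's outer front edge, where the lid's front wall meets its outer (top) face: 164 mm from the hinge axis along the lid and 36 mm from the mouth plane towards the outer face.
- latch_left (a joint): Black latch flap at case +y, 36 wide x 44 long x 5 mm, pivoted on the lid, with a thumb lip at its free end standing 9 mm out. Angle to the lid, rad: 0 folded down on the front (clicked home), 1.57 straight out to the front, at most 2.2. Stays at any angle (1 N moves it); with the lid shut, the last 0.2 rad need 4 to 9 N inward on the lip until its hook snaps under the sprung catch on the base.
- latch_right (a joint): The same for the latch flap at case -y.
- latch_left_pivot (a point): Middle of the left latch's pivot pin, on the lid; with the lid shut at (-96, 75, 86) mm in the case's frame. The pivot axis is parallel to the case's y. Folded home, the flap's outer face lies 2.5 mm and the outer edge of its lip 11.5 mm in front of this point.
- latch_right_pivot (a point): The same for the right latch: with the lid shut at (-96, -75, 86) mm in the case's frame.
- latch_left_end (a point): Middle of the free end of the left latch flap, 43 mm from its pivot (the lip is 5 mm thick and ends there).
- latch_right_end (a point): Middle of the free end of the right latch flap, 43 mm from its pivot.
- charger: Bystander: grey battery charger, a plain block without dial or socket head, 118 (x) x 60 (y) x 36 mm lying on the bench. Origin: centre of the underside.
- spray_can: Bystander: upright aluminium spray can, diameter 52, height 172 mm. Origin: centre of the underside.
- mug: Bystander: white mug, diameter 80, height 92 mm, with a handle. Origin: centre of the underside.

How it is judged:
On the way, in this order (a step that is already met when the one before it is completed fails the run):
1. the tester is in its pocket, within 15 mm of the floor, while the fingers still hold it (z of tester in the frame of pocket below 0.015 m and horizontal distance between tester and pocket below 0.015 m and contact force between the fingers and tester above 1 N), for 0.04 s.
2. the tester lies flat on the pocket's floor, let go (z of tester in the frame of pocket below 0.005 m and angle between tester's own z axis and vertical below 0.1 rad and contact force between the fingers and tester below 0.1 N), for 0.1 s.
3. the lid is shut (value of joint lid below 0.03 rad), for 0.1 s.
4. both latches are clicked home (value of joint each of latch_left, latch_right below 0.06 rad and value of joint lid below 0.03 rad), for 0.1 s.
At the end, for the whole second after the job is handed in: The tester lies still, flat and face up on the floor of its pocket (within 5 mm in height, 12 mm sideways, 0.1 rad tilt, 0.15 rad yaw), the lid is shut (under 0.03 rad) and both latches are clicked home (under 0.06 rad) (all of step 4 and z of tester in the frame of pocket below 0.005 m and horizontal distance between tester and pocket below 0.012 m and angle between tester's own z axis and vertical below 0.1 rad and angle between the x axis of tester and the y axis of case, either way round below 0.15 rad and linear speed of tester below 0.03 m/s); the robot touches nothing.
It fails at once if a bystander is moved by more than 30 mm (distance of any of charger, spray_can, mug from where it was at the start of the episode above 0.03 m).
It fails at once if the spray can or the mug is tipped over (angle between any of spray_can, mug's own z axis and vertical above 0.4 rad).
It also fails if it takes over 70 s, if anything falls off the work surface, if the arm or the gripper's body presses on something with over 40 N, if the wrist force passes 120 N, or if a joint passes its speed limit or range.

ROBOT

A 7-joint arm with a two-finger parallel gripper is mounted at the origin on the work surface. World frame = base frame: x ahead of the robot, y to its left, z up, the work surface at z = 0. Lengths are in m, angles in rad, forces in N, time in s.
With the tool pointing down it reaches from about 0.4 to 0.85 m from the base axis. Payload 4.5 kg.
Tool frame: the origin (TCP) lies on the centre line of the jaws, within the pads' length; the fingertips stand 19 mm ahead of it and the grasp point (between the pads) is the TCP (tcp_to_tips is the distance from the TCP to the fingertips, in m); z points along the fingers, y is the line along which they close (so a half turn about z gives the same grasp; the last joint's range is limited). The gripper opens to 85 mm and grips with 20 to 120 N. Pads are 22 mm wide; open, the fingers measure 114 mm over their backs; the gripper's body (76 mm by 85 mm) begins 54 mm behind the grasp point. The pads swing forward as they close: fully open they stand 13 mm farther back than shut.
Start: joints at [-1.092, 0.689, -0.195, 1.565, 0.157, 0.902, -0.215], TCP at [0.269, 0.564, 0.25] pointing down, gripper open.
Joint ranges: [-3.01, 3.01], [-0.46, 2.08], [-1.47, 1.51], [0.13, 2.56], [-1, 4.14], [0.04, 2.09], [-2.66, 2.66]. Speed limits (rad/s): [2.57, 2.57, 3.14, 3.14, 3.14, 3.14, 3.14].

INTERFACE

Orientations are given as a unit quaternion [x, y, z, w].
In Python, from plant import state, camera, camera_info, job_done, tcp_to_tips gives the robot as it stands. The module is installed in compiled form; this text tells all that it offers.
- The arm moves only by the shell command python3 -m crank 'ROWS' [FORCE]. ROWS is JSON, a list of rows, each a list of 7 numbers: the closure in counts, from 0 (fully open) to 255 (shut), then the shift along the world's x, y, z in m, then the turn, a rotation vector about the world's x, y, z in degrees. A call has 1 to 12 rows; each row is the pose to reach, as a shift and turn from the pose commanded when the call began; what a row does not reach only later rows make up. A row lasts 1/10 s, in which the tool goes at most 50 mm and 8.59 degrees, less where a joint would pass 70% of its speed; a pose out of reach is approached as far as the arm can. A call with a gripper value outside its range is refused whole. The fingers move at their own pace and stop on an object; FORCE is the grip in N (left out, the last holds). Time passes only in rows, so rows that repeat a pose let the fingers close. It gives the time, the measured TCP pose, the force, the opening and the grip force at its end, in the units of the state.
- state(): the state, without advancing time (a new reading comes with each control period).
- camera(name): name is "scene" or "top" or "wrist"; returns the picture (400x640x3 uint8, blue, green, red); there is no depth.
- camera_info(name): a dict with "mtx" (3x3 intrinsics, pixels), "k1" (the pictures are not rectified: a ray, as slopes to the right and down, at radius r is drawn at 1 + k1 r^2 times it, then the intrinsics apply), "R" (3x3) and "t" (3): a world point X has camera coordinates R X + t. Camera axes: x right, y down, z forward; pixel columns grow to the right and rows downward; lengths in m; the calibration is good to about 2 mm. A picture is of the moment at which its call begins: read the wrist's pose just before it. camera_info takes no time and is no camera call; for the wrist camera it gives the pose at the moment of the call.
- job_done(): hands the job in; it is judged then, once.
The state is a dict: "time_s": time; "q": joint angles; "dq": joint speeds; "joint_torque": joint torques, N m; "eef_pos": TCP position; "eef_rot": TCP orientation; "wrist_force": force on the tool from outside, world axes, zero at the start; "moment": the same for the moment, N m; "finger_gap": opening from 0.0 (shut) to 1.0 (fully open); "finger_force": force on a finger pad.
Only numpy, scipy, OpenCV 4.12 (cv2) and the standard library are available. Lean on these libraries where they do the work, as an engineer would, in place of code of your own. Each camera call takes 0.05 s, during which the arm holds its last target. There are 200 camera calls.

## Working session

There is one attempt and no reset: what is moved stays moved. The work goes in short steps, Python scripts to look and compute and a shell command to move; the robot and the scene stay as the last step left them, time stands still between calls to the robot, and variables do not carry over. Pictures are saved under pics/ and viewed, at most 10 in all, crops included, and the job is handed in when it is done.

```bash
mkdir -p pics
cat > h.py <<'E'
import numpy as np, cv2
from plant import state, camera, camera_info, job_done, tcp_to_tips
from scipy.spatial.transform import Rotation as Ro
def und(ci,uv):
    uv=np.asarray(uv,float).reshape(-1,2); K=np.array(ci["mtx"])
    d=np.c_[(uv[:,0]-K[0,2])/K[0,0],(uv[:,1]-K[1,2])/K[1,1]]; s=d.copy()
    for _ in range(20): s=d/(1+ci["k1"]*(s**2).sum(1,keepdims=True))
    return s
def cast(ci,uv,z):
    s=und(ci,uv); R=np.array(ci["R"]);t=np.array(ci["t"]).ravel()
    D=np.c_[s,np.ones(len(s))]@R; C=-R.T@t
    return C+D*((np.asarray(z)-C[2])/D[:,2])[:,None]
def proj(ci,X):
    X=np.asarray(X,float).reshape(-1,3); R=np.array(ci["R"]);t=np.array(ci["t"]).ravel();K=np.array(ci["mtx"])
    c=X@R.T+t; s=c[:,:2]/c[:,2:]; s=s*(1+ci["k1"]*(s**2).sum(1,keepdims=True))
    return np.c_[s[:,0]*K[0,0]+K[0,2],s[:,1]*K[1,1]+K[1,2]]
E
python3 - <<'E'
from h import *
for n in("top","scene"):
    cv2.imwrite(f"pics/{n}0.png",camera(n)); ci=camera_info(n); R=np.array(ci["R"]); print(n,-R.T@np.array(ci["t"]).ravel(),R.round(2).tolist(),ci["mtx"],ci["k1"])
s=state();print(s["eef_pos"],s["eef_rot"],s["wrist_force"],tcp_to_tips)
E
```

```text
top [ 0.36625173 -0.01347402  1.046347  ] [[0.06, -1.0, -0.01], [-0.97, -0.06, -0.22], [0.21, 0.02, -0.98]] [[406.41667834   0.         314.34708133]
 [  0.         406.41667834 198.22660217]
 [  0.           0.           1.        ]] -0.00663525031503556
scene [1.14491201 0.07863408 0.99088492] [[-0.13, 0.99, -0.01], [0.84, 0.1, -0.54], [-0.53, -0.08, -0.84]] [[369.26784096   0.         329.16003348]
 [  0.         369.26784096 198.23055873]
 [  0.           0.           1.        ]] -0.043401920266678946
[0.26872783 0.56366808 0.24956859] [ 2.20520756e-01  9.75381933e-01 -8.16724513e-04 -1.17547121e-04] [-0.00172442  0.64142368 -0.04144357] 0.019
```

View pics/top0.png

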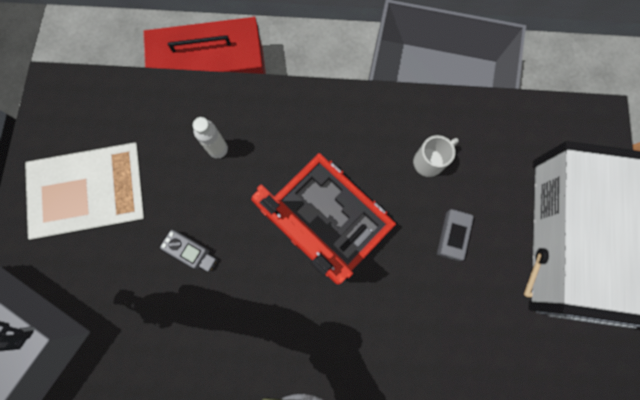

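View pics/scene0.png

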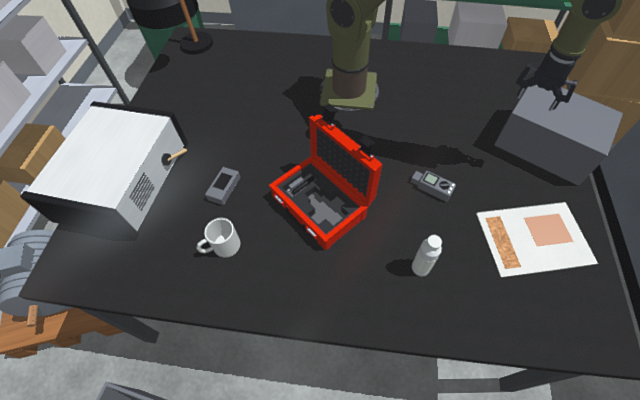

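The top view shows the tester at (188,250), with its socket head towards the lower right at (212,263). The charger is at (456,235), the can at (210,138) and the mug at (435,157). The case is open at about (335,215): its front rim runs (320,155)–(398,225), and the upright lid runs (260,195)–(345,275) on the robot's side.

Run:
```python
from h import *
ci=camera_info("top"); im=cv2.imread("pics/top0.png")
print("front rim",cast(ci,[[320,155],[398,225]],.066).round(3))
print("tester body/head",cast(ci,[[185,248],[213,263]],.04).round(3))
for n,p,z in(("can",[202,123],.172),("mug",[432,150],.092),("charger",[456,235],.036)): print(n,cast(ci,[p],z).round(3))
a=cv2.resize(im[140:300,140:410],None,fx=2.9,fy=2.9,interpolation=cv2.INTER_CUBIC); cv2.imwrite("pics/c1.png",a)
```

```text
front rim [[ 0.694 -0.002  0.066]
 [ 0.528 -0.202  0.066]]
tester body/head [[0.442 0.317 0.04 ]
 [0.409 0.244 0.04 ]]
can [[0.719 0.273 0.172]]
mug [[ 0.716 -0.277  0.092]]
charger [[ 0.517 -0.353  0.036]]
```

View pics/c1.png

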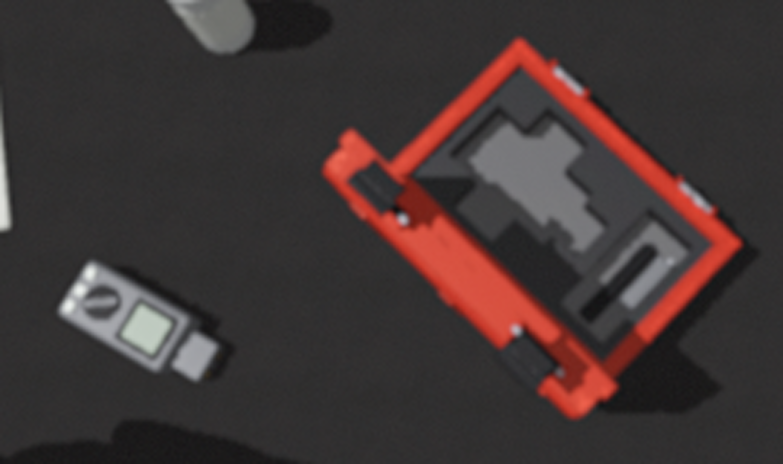

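```bash
python3 -m crank '[[0,0.17,-0.245,0.03,0,0,-88],[0,0.17,-0.245,0.03,0,0,-88],[0,0.17,-0.245,0.03,0,0,-88],[0,0.17,-0.245,0.03,0,0,-88],[0,0.17,-0.245,0.03,0,0,-88],[0,0.17,-0.245,0.03,0,0,-88],[0,0.17,-0.245,0.03,0,0,-88],[0,0.17,-0.245,0.03,0,0,-88],[0,0.17,-0.245,0.03,0,0,-88],[0,0.17,-0.245,0.03,0,0,-88],[0,0.17,-0.245,0.03,0,0,-88],[0,0.17,-0.245,0.03,0,0,-88]]' 60
python3 - <<'E'
from h import *
ci=camera_info("wrist"); im=camera("wrist"); cv2.imwrite("pics/w1.png",im)
import json; json.dump({k:np.array(v).tolist() for k,v in ci.items()},open("w1.json","w"))
R=np.array(ci["R"]);print(-R.T@np.array(ci["t"]).ravel(),R.round(2).tolist(),state()["q"])
E
```

```text
time_s: 1.3
eef_pos: [0.4386, 0.3192, 0.28]
eef_rot: [0.836, 0.549, -0.0, 0.0]
wrist_force: [-0.8, 0.5, -0.1]
finger_gap: 1.002
finger_force: 0.0
[0.46658323 0.38475675 0.40221927] [[0.92, -0.4, -0.0], [-0.38, -0.88, 0.28], [-0.11, -0.26, -0.96]] [-0.85342852  0.54974145  0.22579343  1.79215747 -0.16071667  0.81801565
 -0.95644527]
```

View pics/w1.png

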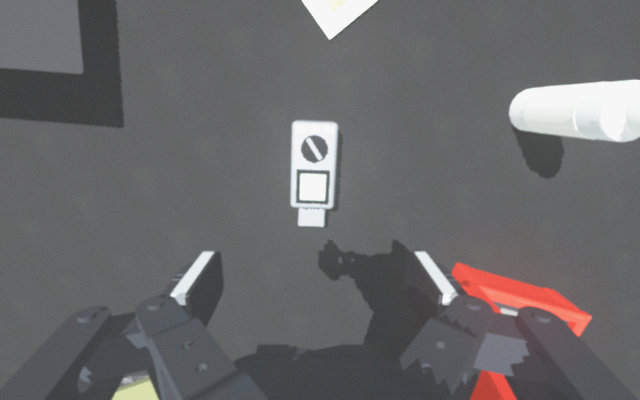

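The wrist view shows the tester upright in the frame. Its body runs from (293,121)–(338,122) to (290,207)–(334,209), with the dial at (315,149) and the head end at (311,227).

Run:
```python
from h import *
import json; ci=json.load(open("w1.json")); im=cv2.imread("pics/w1.png")
g=cv2.cvtColor(im,cv2.COLOR_BGR2GRAY); m=(g>110).astype(np.uint8); m[:,:250]=0;m[:,380:]=0;m[:90]=0;m[235:]=0
m=cv2.morphologyEx(m,cv2.MORPH_CLOSE,np.ones((7,7)))
b=m.copy(); b[204:]=0; 
c=max(cv2.findContours(b,0,2)[0],key=cv2.contourArea); r=cv2.minAreaRect(c); print(r)
h=max(cv2.findContours(m,0,2)[0],key=cv2.contourArea); print(cv2.boundingRect(h))
P=cast(ci,[[293.,121],[338,121.5],[334,208.5],[290.5,207.5]],.04); print(P.round(4))
print("L",np.linalg.norm(P[3]-P[0]),np.linalg.norm(P[2]-P[1]),"W",np.linalg.norm(P[1]-P[0]),np.linalg.norm(P[2]-P[3]))
for row in(130,140,165,190,200): 
    x=np.where(m[row])[0]; q=cast(ci,[[x[0]-.5,row],[x[-1]+.5,row]],.04); print(row,x[0],x[-1],q.mean(0).round(4),np.linalg.norm(q[1]-q[0]).round(4))
print("center",P.mean(0)); d=P[2]+P[3]-P[0]-P[1]; print("yaw",np.degrees(np.arctan2(d[1],d[0])))
y=Ro.from_quat(state()["eef_rot"]).apply([0,1,0]);print("tool y",np.degrees(np.arctan2(y[1],y[0])),state()["eef_pos"])
```

```text
((319.0, 146.5), (113.0, 120.0), 90.0)
(259, 90, 121, 145)
[[0.4389 0.3809 0.04  ]
 [0.4854 0.3602 0.04  ]
 [0.4419 0.2662 0.04  ]
 [0.3936 0.2884 0.04  ]]
L 0.10299317921391579 0.1036279004772241 W 0.050947590902234344 0.05326097196581768
130 269 362 [0.4583 0.3617 0.04  ] 0.1073
140 271 363 [0.4554 0.3506 0.04  ] 0.107
165 265 376 [0.4478 0.3223 0.04  ] 0.1318
190 259 362 [0.4248 0.299  0.04  ] 0.1252
200 265 356 [0.4198 0.2875 0.04  ] 0.1118
center [0.4399485  0.32393197 0.04      ]
yaw -115.45677465036174
tool y -23.311918138780047 [0.43868492 0.31924869 0.28011281]
```

```bash
python3 -m crank '[[0,0.001,0.0045,-0.05,0,0,-2],[0,0.001,0.0045,-0.1,0,0,-2],[0,0.001,0.0045,-0.15,0,0,-2],[0,0.001,0.0045,-0.19,0,0,-2],[0,0.001,0.0045,-0.22,0,0,-2],[0,0.001,0.0045,-0.24,0,0,-2],[0,0.001,0.0045,-0.253,0,0,-2],[0,0.001,0.0045,-0.253,0,0,-2],[255,0.001,0.0045,-0.253,0,0,-2],[255,0.001,0.0045,-0.253,0,0,-2],[255,0.001,0.0045,-0.253,0,0,-2],[255,0.001,0.0045,-0.253,0,0,-2]]' 60
python3 -m crank '[[255,0,0,0,0,0,0],[255,0,0,0,0,0,0],[255,0,0,0,0,0,0],[255,0,0,0,0,0,0]]'
```

```text
time_s: 2.55
eef_pos: [0.4406, 0.3244, 0.0288]
eef_rot: [0.846, 0.534, 0.001, -0.0]
wrist_force: [-0.7, -0.3, 6.4]
finger_gap: 0.623
finger_force: 65.5
time_s: 2.95
eef_pos: [0.4405, 0.3244, 0.0288]
eef_rot: [0.846, 0.534, 0.001, -0.0]
wrist_force: [-0.7, -0.2, 6.3]
finger_gap: 0.624
finger_force: 65.5
```

```bash
python3 -m crank '[[255,0,0,0.05,0,0,0],[255,0,0,0.1,0,0,0],[255,0,0,0.15,0,0,0],[255,0,0,0.2,0,0,0],[255,0,0,0.25,0,0,0],[255,0,0,0.29,0,0,0],[255,0,0,0.29,0,0,0]]'
python3 - <<'E'
from h import *
ci=camera_info("top"); 
q=cast(ci,[[319.3,153.1],[395.9,223.4]],.066); d=q[1]-q[0]; print(q.round(4),np.linalg.norm(d)); ey=d/np.linalg.norm(d); ex=np.array([ey[1],-ey[0],0])
c=q.mean(0)+.08*ex; print("case",c,np.degrees(np.arctan2(ey[1],ey[0])),"pocket",c-.0465*ey,"ex",ex)
np.set_printoptions(suppress=True);R=Ro.from_quat(state()["eef_rot"]);print(R.apply([[0,1,0]]),state()["eef_pos"],state()["q"])
E
```

```text
time_s: 3.65
eef_pos: [0.4424, 0.325, 0.3231]
eef_rot: [0.846, 0.534, 0.006, -0.001]
wrist_force: [0.9, 0.1, -4.3]
finger_gap: 0.621
finger_force: 67.5
[[ 6.993e-01  2.000e-04  6.600e-02]
 [ 5.315e-01 -1.969e-01  6.600e-02]] 0.2588685260302161
case [ 0.5544528  -0.04647008  0.066     ] -130.40879350574357 pocket [ 0.58459581 -0.01106318  0.066     ] ex [-0.76143883  0.64823677  0.        ]
[[ 0.90262355 -0.43039935  0.00520884]] [0.4423999  0.3250481  0.32308875] [-0.88397726  0.50557416  0.26781914  1.72593452 -0.16234914  0.91950036
 -0.99586668]
```

```bash
python3 -m crank '[[255,0.05,-0.04,0.05,0,0,-5],[255,0.09,-0.08,0.05,0,0,-10],[255,0.12,-0.12,0.05,0,0,-15],[255,0.15,-0.16,0.05,0,0,-15],[255,0.17,-0.2,0.05,0,0,-15],[255,0.16,-0.245,0.05,0,0,-15],[255,0.14,-0.285,0.05,0,0,-15],[255,0.13,-0.33,0.05,0,0,-15],[255,0.11,-0.375,0.05,0,0,-15],[255,0.11,-0.375,0.05,0,0,-15],[255,0.11,-0.375,0.05,0,0,-15],[255,0.11,-0.375,0.05,0,0,-15]]'
python3 - <<'E'
from h import *
ci=camera_info("wrist"); im=camera("wrist"); cv2.imwrite("pics/w2.png",im)
import json; json.dump({k:np.array(v).tolist() for k,v in ci.items()},open("w2.json","w"))
E
```

```text
time_s: 4.85
eef_pos: [0.5495, -0.0495, 0.3661]
eef_rot: [0.908, 0.42, -0.001, -0.001]
wrist_force: [-0.3, 0.2, -5.0]
finger_gap: 0.62
finger_force: 67.5
```

View pics/w2.png

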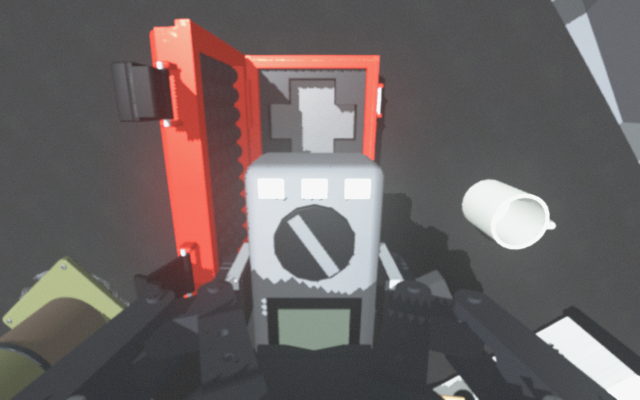

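The wrist view over the case shows the rim's -y end, with its front corner near (380,56) and hinge corner near (247,57). The pocket and its notches are at about (272–355, 80–155). I'll zoom in for the edges.

Run:
```python
from h import *
im=cv2.imread("pics/w2.png"); a=im[45:160,235:395]; a=np.clip(a.astype(float)*1.5,0,255).astype(np.uint8)
cv2.imwrite("pics/w2c.png",cv2.resize(a,None,fx=5,fy=5,interpolation=cv2.INTER_NEAREST))
```

```text
(no output)
```

View pics/w2c.png

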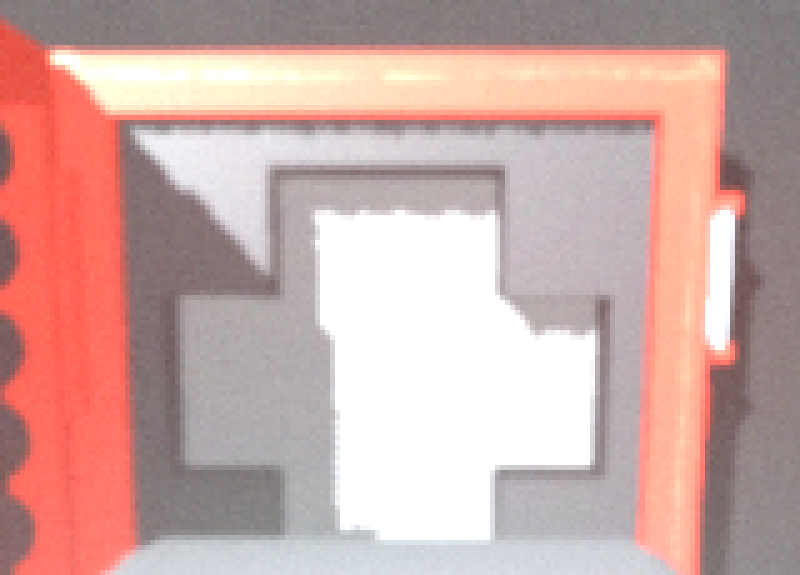

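Run:
```python
from h import *
import json; ci=json.load(open("w2.json"))
C=lambda p,z:cast(ci,np.array(p)/5+[234.9,44.9],z)
# case coords of points (x,y), relative
pts=[((725,50),(-80,-125),.066),((120,119),(70,-115),.066),((658,119),(-70,-115),.066),
((270,166),(31,-103),.056),((502,166),(-31,-103),.056),((499,296),(-31,-70.5),.056),((277,294),(31,-70.5),.056),
((168,292),(60,-70.5),.056),((608,295),(-60,-70.5),.056),((602,472),(-60,-22.5),.056),((496,472),(-31,-22.5),.056),((284,468),(31,-22.5),.056)]
W=np.array([C([p],z)[0,:2] for p,_,z in pts]); L=np.array([l for _,l,_ in pts])/1000
def fit(W,L):
    w0,l0=W.mean(0),L.mean(0);a=(W-w0);b=L-l0
    th=np.arctan2((b[:,0]*a[:,1]-b[:,1]*a[:,0]).sum(),(a*b).sum()); R=np.array([[np.cos(th),-np.sin(th)],[np.sin(th),np.cos(th)]])
    t=w0-R@l0; return R,t,th,((W-(L@R.T+t))@R*1000).round(1), np.sqrt((a**2).sum()/(b**2).sum())
R,t,th,res,s=fit(W,L); print("case",t,"x yaw",np.degrees(th),"y yaw",np.degrees(th)+90,"scale",s);print(res.tolist())
print("pocket",R@[0,-.0465]+t); st=state()
e=Ro.from_quat(st["eef_rot"]).as_matrix(); print(st["eef_pos"],e.round(4).tolist()); print("tool y yaw",np.degrees(np.arctan2(e[1,1],e[0,1])))
# tester in hand: body's rear top corners, seen in image
z=st["eef_pos"][2]-.0288+.04
for p in([247,165],[382,165],[272,160],[355,160]): print((R.T@(cast(ci,[p],z)[0,:2]-st["eef_pos"][:2])*1000).round(1))
```

```text
case [ 0.551498   -0.04306916] x yaw 139.64919177039187 y yaw 229.64919177039187 scale 0.987029019167715
[[-4.2, -3.9], [-1.9, 2.2], [1.9, 2.3], [0.1, 0.7], [1.5, 0.7], [1.8, 0.9], [-1.1, 0.3], [-1.0, -0.3], [1.7, 0.6], [1.7, -0.8], [1.8, -0.8], [-2.1, -1.9]]
pocket [ 0.58160516 -0.00763177]
[ 0.54991608 -0.04896849  0.3662334 ] [[0.6469, 0.7626, -0.0016], [0.7626, -0.6469, 0.0016], [0.0001, -0.0023, -1.0]]
tool y yaw -40.305042316154505
[ 24.1 -50.6]
[-24.5 -50.6]
[ 15.  -52.4]
[-14.7 -52.4]
```

```bash
python3 -m crank '[[255,0.0317,0.0414,0,0,0,0],[255,0.0317,0.0414,-0.05,0,0,0],[255,0.0317,0.0414,-0.1,0,0,0],[255,0.0317,0.0414,-0.15,0,0,0],[255,0.0317,0.0414,-0.2,0,0,0],[255,0.0317,0.0414,-0.24,0,0,0],[255,0.0317,0.0414,-0.24,0,0,0],[255,0.0317,0.0414,-0.24,0,0,0]]'
python3 - <<'E'
from h import *
im=camera("scene"); cv2.imwrite("pics/s2.png",cv2.resize(im[60:280,220:480],None,fx=3,fy=2.7))
st=state();print(st["eef_pos"],Ro.from_quat(st["eef_rot"]).as_matrix().round(4).tolist())
E
```

```text
time_s: 5.7
eef_pos: [0.5821, -0.0085, 0.1273]
eef_rot: [0.908, 0.42, -0.0, -0.0]
wrist_force: [0.9, -1.1, -5.2]
finger_gap: 0.622
finger_force: 67.4
[ 0.58341386 -0.00908192  0.12883473] [[0.6481, 0.7615, 0.0034], [0.7615, -0.6481, 0.0001], [0.0023, 0.0025, -1.0]]
```

View pics/s2.png

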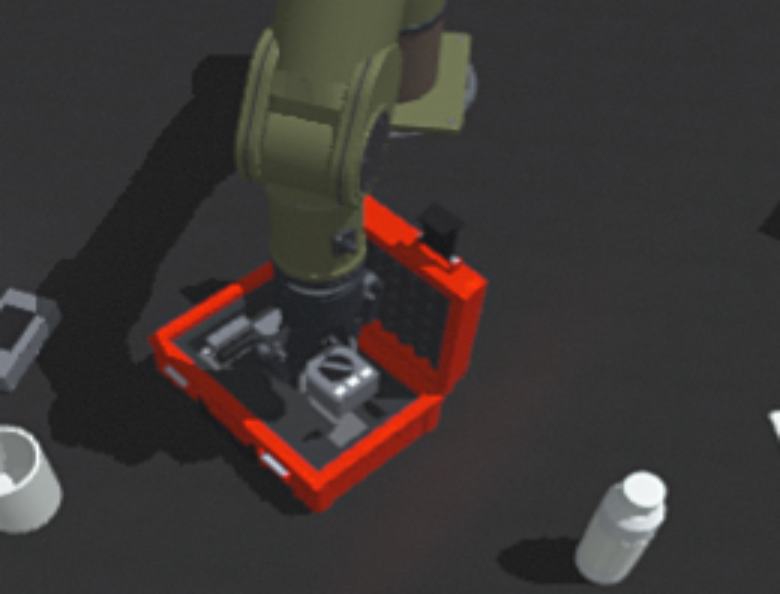

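The scene view shows the tester held just above the pocket. The arm is clear of the upright lid, so I'll lower it in stages and watch the force.

```bash
python3 -m crank '[[255,-0.0008,0.001,-0.02,0,0,0],[255,-0.0008,0.001,-0.035,0,0,0],[255,-0.0008,0.001,-0.045,0,0,0],[255,-0.0008,0.001,-0.052,0,0,0],[255,-0.0008,0.001,-0.052,0,0,0]]'; python3 -m crank '[[255,0,0,-0.006,0,0,0],[255,0,0,-0.01,0,0,0],[255,0,0,-0.01,0,0,0]]'
```

```text
time_s: 6.25
eef_pos: [0.5806, -0.0089, 0.0749]
eef_rot: [0.908, 0.419, -0.0, -0.0]
wrist_force: [-0.1, 0.4, -4.9]
finger_gap: 0.62
finger_force: 67.5
time_s: 6.55
eef_pos: [0.5806, -0.0089, 0.0649]
eef_rot: [0.908, 0.419, -0.0, -0.0]
wrist_force: [-0.1, -0.8, -4.2]
finger_gap: 0.618
finger_force: 67.6
```

```bash
python3 -m crank '[[255,0,0.001,-0.005,0,0,0],[255,0,0.001,-0.009,0,0,0],[255,0,0.001,-0.0115,0,0,0],[255,0,0.001,-0.0115,0,0,0]]'
```

```text
time_s: 6.95
eef_pos: [0.5805, -0.0078, 0.0533]
eef_rot: [0.908, 0.419, -0.0, -0.0]
wrist_force: [0.4, -0.4, -4.2]
finger_gap: 0.621
finger_force: 67.6
```

```bash
python3 -m crank '[[255,0,0,-0.0012,0,0,0],[255,0,0,-0.0012,0,0,0]]'; python3 -m crank '[[75,0,0,0,0,0,0],[60,0,0,0,0,0,0],[50,0,0,0,0,0,0],[50,0,0,0,0,0,0],[50,0,0,0,0,0,0],[50,0,0,0,0,0,0]]'
```

```text
time_s: 7.15
eef_pos: [0.5809, -0.008, 0.0529]
eef_rot: [0.908, 0.419, 0.0, 0.0]
wrist_force: [-0.7, -0.6, -2.1]
finger_gap: 0.62
finger_force: 67.8
time_s: 7.75
eef_pos: [0.5809, -0.0079, 0.0527]
eef_rot: [0.908, 0.419, 0.0, 0.0]
wrist_force: [0.1, -0.1, 0.6]
finger_gap: 0.806
finger_force: 0.0
```

```bash
python3 -m crank '[[50,0,0,0.02,0,0,0],[50,0,0,0.06,0,0,0],[50,0,0,0.11,0,0,0],[50,0,0,0.16,0,0,0],[50,0,0,0.21,0,0,0],[255,0,0,0.26,0,0,0],[255,0,0,0.31,0,0,0],[255,0,0,0.35,0,0,0],[255,0,0,0.35,0,0,0]]'
python3 - <<'E'
from h import *
ci=camera_info("wrist"); im=camera("wrist"); cv2.imwrite("pics/w3.png",im)
import json; json.dump({k:np.array(v).tolist() for k,v in ci.items()},open("w3.json","w"))
s=state(); print(s["eef_pos"],s["finger_gap"])
E
python3 -m crank '[[255,-0.03,0.014,0,0,0,0],[255,-0.07,0.032,0,0,0,0],[255,-0.11,0.051,0,0,0,0],[255,-0.155,0.072,0,0,0,0],[255,-0.155,0.072,0,0,0,0],[255,-0.155,0.072,0,0,0,0]]'
```

```text
time_s: 8.65
eef_pos: [0.5835, -0.0087, 0.4089]
eef_rot: [0.908, 0.419, 0.006, 0.003]
wrist_force: [0.2, 0.4, -0.6]
finger_gap: 0.121
finger_force: 0.0
[ 0.58201698 -0.00827285  0.40558373] 0.03226921644021868
time_s: 9.3
eef_pos: [0.4244, 0.0646, 0.4018]
eef_rot: [0.908, 0.42, -0.001, -0.0]
wrist_force: [0.7, -0.2, -0.2]
finger_gap: -0.001
finger_force: 0.0
```

View pics/w3.png

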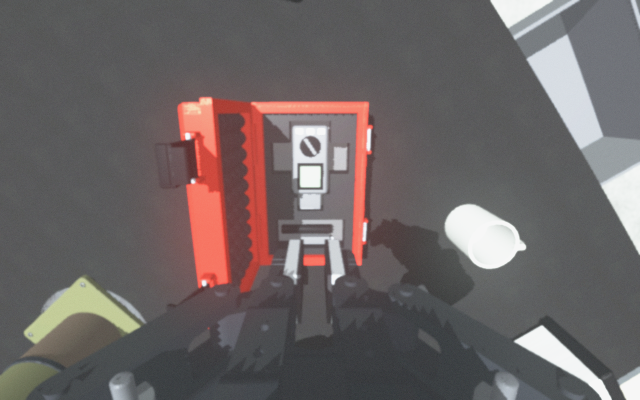

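The wrist view shows the tester seated in its pocket: body at (293–328, 125–193), head in the channel at (310,202), with the lid still upright on the left. Next I go down behind the lid.

```bash
python3 -m crank '[[255,0,0,-0.05,0,0,0],[255,0,0,-0.1,0,0,0],[255,0,0,-0.15,0,0,0],[255,0,0,-0.187,0,0,0],[255,0.01,-0.009,-0.187,0,0,0],[255,0.023,-0.0195,-0.187,0,0,0],[255,0.023,-0.0195,-0.187,0,0,0]]'
```

```text
time_s: 10.0
eef_pos: [0.4521, 0.0421, 0.2166]
eef_rot: [0.909, 0.417, 0.001, 0.001]
wrist_force: [0.1, -0.1, 0.3]
finger_gap: 0.002
finger_force: 0.0
```

```bash
python3 -m crank '[[255,0.008,-0.0065,0.001,0,0,0],[255,0.015,-0.013,0.003,0,0,0],[255,0.022,-0.0185,0.004,0,0,0],[255,0.028,-0.024,0.005,0,0,0],[255,0.035,-0.03,0.005,0,0,0],[255,0.042,-0.0355,0.004,0,0,0],[255,0.048,-0.041,0.003,0,0,0],[255,0.055,-0.0465,0.001,0,0,0]]'
```

```text
time_s: 10.8
eef_pos: [0.5045, -0.0027, 0.2167]
eef_rot: [0.908, 0.419, 0.0, 0.0]
wrist_force: [-1.6, 0.2, 1.7]
finger_gap: -0.003
finger_force: 1.2
```

Contact is gentle. Continue along the arc.

```bash
python3 -m crank '[[255,0.0065,-0.0055,-0.003,0,0,0],[255,0.013,-0.011,-0.006,0,0,0],[255,0.019,-0.016,-0.009,0,0,0],[255,0.025,-0.021,-0.013,0,0,0],[255,0.036,-0.0305,-0.023,0,0,0],[255,0.0465,-0.0395,-0.035,0,0,0],[255,0.055,-0.047,-0.048,0,0,0],[255,0.0625,-0.053,-0.062,0,0,0],[255,0.0685,-0.0583,-0.078,0,0,0],[255,0.0685,-0.0583,-0.078,0,0,0]]'
```

```text
time_s: 11.8
eef_pos: [0.5714, -0.0611, 0.1357]
eef_rot: [0.908, 0.418, -0.002, -0.001]
wrist_force: [-0.4, 0.6, -0.1]
finger_gap: 0.003
finger_force: 0.0
```

```bash
python3 -m crank '[[255,0.002,-0.002,-0.006,0,0,0],[255,0.004,-0.003,-0.011,0,0,0],[255,0.004,-0.003,-0.014,0,0,0],[255,0.004,-0.003,-0.016,0,0,0]]'
```

```text
time_s: 12.2
eef_pos: [0.5762, -0.0629, 0.1226]
eef_rot: [0.908, 0.419, 0.0, -0.0]
wrist_force: [-0.7, 0.5, -0.2]
finger_gap: -0.002
finger_force: 0.0
```

Run:
```python
from h import *
im=camera("scene"); cv2.imwrite("pics/s3.png",cv2.resize(im[60:280,220:480],None,fx=3,fy=2.7))
```

```text
(no output)
```

View pics/s3.png

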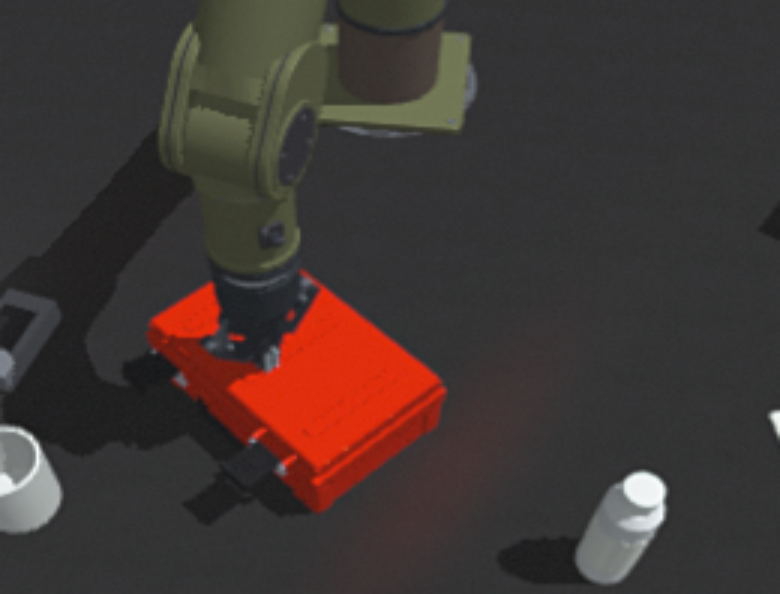

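The lid is down, or nearly so, and both latches stand straight out to the front at about (150,365) and (245,465). Next I press down to seat it.

```bash
python3 -m crank '[[255,0,0,-0.002,0,0,0],[255,0,0,-0.003,0,0,0],[255,0,0,-0.003,0,0,0]]'; python3 -m crank '[[255,0,0,-0.001,0,0,0],[255,0,0,-0.002,0,0,0],[255,0,0,-0.002,0,0,0]]'
```

```text
time_s: 12.55
eef_pos: [0.5764, -0.063, 0.121]
eef_rot: [0.908, 0.419, 0.001, 0.0]
wrist_force: [-2.4, 0.7, 10.5]
finger_gap: 0.002
finger_force: 5.0
time_s: 12.85
eef_pos: [0.5765, -0.063, 0.1209]
eef_rot: [0.908, 0.419, 0.001, 0.0]
wrist_force: [-7.0, 1.5, 24.9]
finger_gap: 0.004
finger_force: 12.6
```

The lid is shut: the tips rest at 102 mm and the force rises with no further travel. Now to the right latch.

```bash
python3 -m crank '[[255,0,0,0.03,0,0,0],[255,0,0,0.07,0,0,0],[255,0.04,-0.004,0.07,0,0,0],[255,0.085,-0.008,0.07,0,0,0],[255,0.129,-0.0123,0.07,0,0,0],[255,0.129,-0.0123,0.07,0,0,0],[255,0.129,-0.0123,0.07,0,0,0]]'
```

```text
time_s: 13.55
eef_pos: [0.7052, -0.0754, 0.1869]
eef_rot: [0.908, 0.419, -0.0, -0.0]
wrist_force: [-1.1, -0.3, -0.7]
finger_gap: -0.002
finger_force: 0.0
```

```bash
python3 -m crank '[[255,0,0,-0.03,0,0,0],[255,0,0,-0.05,0,0,0],[255,0,0,-0.065,0,0,0],[255,0,0,-0.08,0,0,0],[255,0,0,-0.092,0,0,0],[255,0,0,-0.104,0,0,0],[255,0,0,-0.104,0,0,0]]'; python3 -m crank '[[255,0.008,-0.007,0.02,0,0,0],[255,0.02,-0.017,0.02,0,0,0],[255,0.02,-0.017,0.005,0,0,0],[255,0.02,-0.017,-0.01,0,0,0],[255,0.02,-0.017,-0.022,0,0,0],[255,0.02,-0.017,-0.022,0,0,0]]'
```

```text
time_s: 14.25
eef_pos: [0.7043, -0.0753, 0.0818]
eef_rot: [0.908, 0.419, -0.001, -0.001]
wrist_force: [-0.2, -0.6, 0.4]
finger_gap: -0.0
finger_force: 0.0
time_s: 14.85
eef_pos: [0.7223, -0.0911, 0.0577]
eef_rot: [0.908, 0.419, -0.003, -0.002]
wrist_force: [0.6, -0.5, -0.8]
finger_gap: -0.002
finger_force: 0.0
```

```bash
python3 -m crank '[[255,-0.008,0.0065,0,0,0,0],[255,-0.015,0.013,0,0,0,0],[255,-0.02,0.017,0,0,0,0],[255,-0.025,0.021,0,0,0,0],[255,-0.0275,0.0235,0,0,0,0],[255,-0.0275,0.0235,0,0,0,0]]'
```

```text
time_s: 15.45
eef_pos: [0.6985, -0.0691, 0.0625]
eef_rot: [0.908, 0.419, 0.001, 0.001]
wrist_force: [3.6, -1.2, -0.0]
finger_gap: 0.001
finger_force: 0.3
```

```bash
python3 -m crank '[[255,-0.0015,0.0013,0,0,0,0],[255,-0.003,0.0026,0,0,0,0],[255,-0.003,0.0026,0,0,0,0]]'
```

```text
time_s: 15.75
eef_pos: [0.697, -0.068, 0.0631]
eef_rot: [0.908, 0.419, 0.002, 0.002]
wrist_force: [4.6, -3.1, 3.4]
finger_gap: -0.001
finger_force: 0.4
```

```bash
python3 -m crank '[[255,0.009,-0.0075,0,0,0,0],[255,0.009,-0.0075,-0.005,0,0,0],[255,0.002,-0.0015,-0.005,0,0,0],[255,-0.002,0.0017,-0.005,0,0,0],[255,-0.004,0.0034,-0.005,0,0,0],[255,-0.004,0.0034,-0.005,0,0,0]]'; python3 -m crank '[[255,-0.0015,0.0013,0,0,0,0],[255,-0.003,0.0026,0,0,0,0],[255,-0.003,0.0026,0,0,0,0]]'
```

```text
time_s: 16.35
eef_pos: [0.6982, -0.0692, 0.0615]
eef_rot: [0.909, 0.418, 0.007, 0.008]
wrist_force: [10.4, -9.4, 12.4]
finger_gap: -0.003
finger_force: 0.5
time_s: 16.65
eef_pos: [0.6974, -0.0683, 0.0628]
eef_rot: [0.909, 0.418, 0.008, 0.01]
wrist_force: [13.6, -12.8, 15.1]
finger_gap: -0.002
finger_force: 0.6
```

The tool is stuck against something above the lip, probably the finger linkage on the lid's front. I'll back off and tilt the tool 20° so only the tips point inward.

```bash
python3 -m crank '[[255,0.015,-0.013,0,0,0,0],[255,0.03,-0.0255,0,0,0,0],[255,0.03,-0.0255,0,6.5,7.6,0],[255,0.03,-0.0255,0,13,15.2,0],[255,0.03,-0.0255,0,13,15.2,0],[255,0.03,-0.0255,0,13,15.2,0],[255,0.03,-0.0255,0,13,15.2,0]]'
cat >> h.py <<'E'
c=np.array([.5515,-.0431]);ex=np.array([-.762,.6475]);ey=np.array([-.6475,-.762])
def cs():
    s=state(); p=np.array(s["eef_pos"]); f=np.array(s["wrist_force"]); z=Ro.from_quat(s["eef_rot"]).apply([0,0,1])
    print("case xyz",((p[:2]-c)@ex).round(4),((p[:2]-c)@ey).round(4),p[2].round(4),"F x y z",(f[:2]@ex).round(1),(f[:2]@ey).round(1),f[2].round(1),"toolz",(z[:2]@ex).round(3),(z[:2]@ey).round(3))
E
python3 -c "
from h import *
cs()"
```

```text
time_s: 17.35
eef_pos: [0.7167, -0.0846, 0.0555]
eef_rot: [0.894, 0.412, -0.073, -0.159]
wrist_force: [-0.3, 0.5, -0.8]
finger_gap: 0.001
finger_force: 0.0
case xyz -0.1528 -0.0754 0.0555 F x y z 0.5 -0.2 -0.8 toolz 0.344 -0.001
```

```bash
python3 -m crank '[[255,-0.0075,0.0065,0,0,0,0],[255,-0.012,0.0105,0,0,0,0],[255,-0.0155,0.013,0,0,0,0],[255,-0.018,0.0155,0,0,0,0],[255,-0.0195,0.0165,0,0,0,0],[255,-0.0195,0.0165,0,0,0,0]]'; python3 -c "
from h import *
cs()"
```

```text
time_s: 17.95
eef_pos: [0.699, -0.0693, 0.0571]
eef_rot: [0.894, 0.413, -0.072, -0.157]
wrist_force: [2.9, 1.0, 0.4]
finger_gap: -0.003
finger_force: 0.7
case xyz -0.1293 -0.0755 0.0571 F x y z -1.5 -2.6 0.4 toolz 0.34 -0.002
```

```bash
python3 -m crank '[[255,-0.0015,0.0013,0,0,0,0],[255,-0.003,0.0026,-0.001,0,0,0],[255,-0.003,0.0026,-0.001,0,0,0]]';python3 -c "
from h import *
cs()"; python3 -m crank '[[255,-0.0015,0.0013,0,0,0,0],[255,-0.003,0.0026,0,0,0,0],[255,-0.003,0.0026,0,0,0,0]]'; python3 -c "
from h import *
cs()"
```

```text
time_s: 18.25
eef_pos: [0.6981, -0.0687, 0.0566]
eef_rot: [0.895, 0.412, -0.07, -0.155]
wrist_force: [6.0, -2.3, 1.0]
finger_gap: -0.003
finger_force: 3.3
case xyz -0.1282 -0.0754 0.0566 F x y z -6.1 -2.1 1.0 toolz 0.335 -0.004
time_s: 18.55
eef_pos: [0.6966, -0.0676, 0.0561]
eef_rot: [0.896, 0.412, -0.069, -0.153]
wrist_force: [9.0, -3.2, -1.6]
finger_gap: -0.0
finger_force: 5.1
case xyz -0.1264 -0.0753 0.0561 F x y z -8.9 -3.4 -1.6 toolz 0.33 -0.004
```

```bash
python3 -m crank '[[255,-0.0015,0.0013,0,0,0,0],[255,-0.003,0.0026,0,0,0,0],[255,-0.003,0.0026,0,0,0,0]]';python3 -c "
from h import *
cs()"; python3 -m crank '[[255,-0.0015,0.0013,0,0,0,0],[255,-0.003,0.0026,0,0,0,0],[255,-0.003,0.0026,0,0,0,0]]'; python3 -c "
from h import *
cs()"
```

```text
time_s: 18.85
eef_pos: [0.6905, -0.0634, 0.0566]
eef_rot: [0.895, 0.412, -0.072, -0.156]
wrist_force: [3.1, -3.3, 4.0]
finger_gap: -0.002
finger_force: 2.4
case xyz -0.1191 -0.0745 0.0566 F x y z -4.5 0.5 4.0 toolz 0.338 -0.001
time_s: 19.15
eef_pos: [0.6897, -0.0628, 0.0568]
eef_rot: [0.895, 0.412, -0.07, -0.153]
wrist_force: [6.5, -6.5, 3.9]
finger_gap: 0.0
finger_force: 5.4
case xyz -0.118 -0.0745 0.0568 F x y z -9.1 0.8 3.9 toolz 0.332 -0.003
```

The right latch snapped home: it jumped 7 mm and then went stiff. I'll repeat this for the left one.

```bash
python3 -m crank '[[255,0.02,-0.017,0,0,0,0],[255,0.026,-0.022,0.04,0,0,0],[255,0.026,-0.022,0.085,0,0,0],[255,0.026,-0.022,0.12,0,0,0],[255,0,-0.052,0.12,0,0,0],[255,-0.028,-0.085,0.12,0,0,0],[255,-0.057,-0.119,0.12,0,0,0],[255,-0.071,-0.136,0.12,0,0,0],[255,-0.071,-0.136,0.12,0,0,0]]'; python3 -c "
from h import *
cs()"
```

```text
time_s: 20.05
eef_pos: [0.6114, -0.1996, 0.1756]
eef_rot: [0.896, 0.409, -0.075, -0.158]
wrist_force: [-0.6, -0.4, -0.4]
finger_gap: -0.004
finger_force: 0.0
case xyz -0.147 0.0805 0.1756 F x y z 0.2 0.7 -0.4 toolz 0.344 0.002
```

```bash
python3 -m crank '[[255,0.0025,0.0035,-0.03,0,0,0],[255,0.0025,0.0035,-0.045,0,0,0],[255,0.0025,0.0035,-0.06,0,0,0],[255,0.0025,0.0035,-0.075,0,0,0],[255,0.0025,0.0035,-0.086,0,0,0],[255,0.0025,0.0035,-0.095,0,0,0],[255,0.0025,0.0035,-0.095,0,0,0]]'; python3 -m crank '[[255,0.01,-0.0085,0.015,0,0,0],[255,0.018,-0.0155,0.01,0,0,0],[255,0.018,-0.0155,-0.01,0,0,0],[255,0.018,-0.0155,-0.025,0,0,0],[255,0.018,-0.0155,-0.025,0,0,0]]'; python3 -c "
from h import *
cs()"
```

```text
time_s: 20.75
eef_pos: [0.617, -0.1911, 0.0792]
eef_rot: [0.894, 0.412, -0.073, -0.159]
wrist_force: [0.4, 0.6, 0.5]
finger_gap: -0.002
finger_force: 0.0
time_s: 21.25
eef_pos: [0.6341, -0.2056, 0.0532]
eef_rot: [0.894, 0.412, -0.074, -0.16]
wrist_force: [0.1, 0.9, -0.7]
finger_gap: 0.002
finger_force: 0.0
case xyz -0.1681 0.0703 0.0532 F x y z 0.5 -0.8 -0.7 toolz 0.346 -0.0
```

```bash
python3 -m crank '[[255,-0.0125,0.005,0.002,0,0,0],[255,-0.02,0.0115,0.002,0,0,0],[255,-0.0255,0.0165,0.002,0,0,0],[255,-0.03,0.02,0.002,0,0,0],[255,-0.033,0.023,0.002,0,0,0],[255,-0.033,0.023,0.002,0,0,0]]'; python3 -c "
from h import *
cs()"; python3 -m crank '[[255,-0.0015,0.0013,0,0,0,0],[255,-0.003,0.0026,0,0,0,0],[255,-0.0045,0.0039,0,0,0,0],[255,-0.006,0.0052,0,0,0,0],[255,-0.006,0.0052,0,0,0,0]]'; python3 -c "
from h import *
cs()"
```

```text
time_s: 21.85
eef_pos: [0.6093, -0.1913, 0.055]
eef_rot: [0.897, 0.412, -0.068, -0.147]
wrist_force: [16.5, -12.9, -17.4]
finger_gap: 0.002
finger_force: 12.3
case xyz -0.14 0.0755 0.055 F x y z -20.9 -0.9 -17.4 toolz 0.319 -0.001
time_s: 22.35
eef_pos: [0.6059, -0.1885, 0.0531]
eef_rot: [0.897, 0.412, -0.066, -0.144]
wrist_force: [21.5, -16.5, -29.1]
finger_gap: -0.002
finger_force: 17.3
case xyz -0.1356 0.0756 0.0531 F x y z -27.1 -1.4 -29.1 toolz 0.312 -0.002
```

The left flap jammed, with the push line running through its pivot. I'll back off at once, press it further down from above, then push in.

```bash
python3 -m crank '[[255,0.016,-0.0135,0,0,0,0],[255,0.035,-0.03,0.0,0,0,0],[255,0.035,-0.03,0.045,0,0,0],[255,0.035,-0.03,0.07,0,0,0],[255,0.012,-0.0105,0.07,0,0,0],[255,0.012,-0.0105,0.07,0,0,0]]'
python3 - <<'E'
from h import *
cs(); im=camera("wrist"); cv2.imwrite("pics/w4.png",im)
E
```

```text
time_s: 22.95
eef_pos: [0.605, -0.1854, 0.1272]
eef_rot: [0.893, 0.413, -0.075, -0.161]
wrist_force: [0.3, 0.4, -1.0]
finger_gap: -0.002
finger_force: 0.0
case xyz -0.1329 0.0739 0.1272 F x y z 0.0 -0.5 -1.0 toolz 0.35 0.0
```

View pics/w4.png

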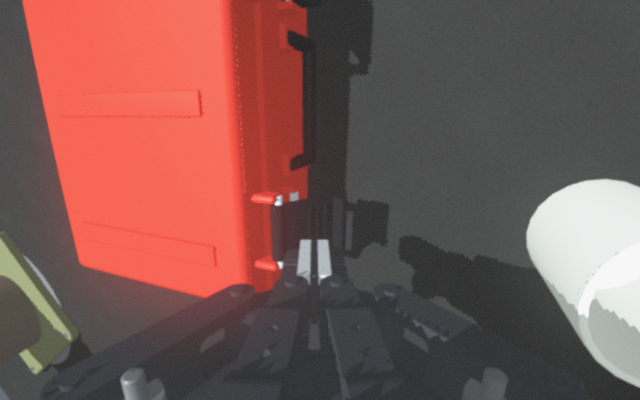

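The picture shows the left flap half folded, from its pins at about (275,230) to its lip at about (345,225), right under the tips. Press it down.

```bash
python3 -m crank '[[255,0.0027,-0.0023,-0.02,0,0,0],[255,0.0027,-0.0023,-0.032,0,0,0],[255,0.0027,-0.0023,-0.042,0,0,0],[255,0.0027,-0.0023,-0.051,0,0,0],[255,0.0027,-0.0023,-0.059,0,0,0],[255,0.0027,-0.0023,-0.059,0,0,0]]'; python3 -c "
from h import *
cs()"
```

```text
time_s: 23.6
eef_pos: [0.6109, -0.1914, 0.0671]
eef_rot: [0.894, 0.412, -0.073, -0.158]
wrist_force: [0.0, -0.1, -0.4]
finger_gap: -0.001
finger_force: 0.0
case xyz -0.1412 0.0745 0.0671 F x y z -0.1 0.0 -0.4 toolz 0.344 -0.0
```

```bash
python3 -m crank '[[255,-0.0015,0.0013,-0.004,0,0,0],[255,-0.0015,0.0013,-0.008,0,0,0],[255,-0.0015,0.0013,-0.011,0,0,0],[255,-0.0015,0.0013,-0.011,0,0,0]]'; python3 -c "
from h import *
cs()"; python3 -m crank '[[255,-0.003,0.0025,0,0,0,0],[255,-0.006,0.005,0,0,0,0],[255,-0.008,0.007,0,0,0,0],[255,-0.008,0.007,0,0,0,0]]'; python3 -c "
from h import *
cs()"
```

```text
time_s: 24.0
eef_pos: [0.61, -0.1902, 0.0574]
eef_rot: [0.894, 0.412, -0.073, -0.158]
wrist_force: [0.4, 0.3, 0.3]
finger_gap: -0.001
finger_force: 0.1
case xyz -0.1398 0.0742 0.0574 F x y z -0.1 -0.5 0.3 toolz 0.342 -0.001
time_s: 24.4
eef_pos: [0.6018, -0.1831, 0.0579]
eef_rot: [0.894, 0.413, -0.073, -0.158]
wrist_force: [-0.3, -0.7, 0.4]
finger_gap: 0.001
finger_force: 0.2
case xyz -0.129 0.0741 0.0579 F x y z -0.2 0.7 0.4 toolz 0.342 -0.001
```

Moving freely, as the right latch did at this point. Continue to the click.

```bash
python3 -m crank '[[255,-0.0015,0.0013,-0.001,0,0,0],[255,-0.003,0.0026,-0.001,0,0,0],[255,-0.0045,0.0039,-0.001,0,0,0],[255,-0.006,0.0052,-0.001,0,0,0],[255,-0.006,0.0052,-0.001,0,0,0]]'; python3 -c "
from h import *
cs()"; python3 -m crank '[[255,-0.0015,0.0013,0,0,0,0],[255,-0.003,0.0026,0,0,0,0],[255,-0.0045,0.0039,0,0,0,0],[255,-0.0045,0.0039,0,0,0,0]]'; python3 -c "
from h import *
cs()"
```

```text
time_s: 24.9
eef_pos: [0.6002, -0.1818, 0.0571]
eef_rot: [0.895, 0.412, -0.069, -0.152]
wrist_force: [9.2, -6.3, -2.0]
finger_gap: 0.001
finger_force: 5.0
case xyz -0.1269 0.0741 0.0571 F x y z -11.1 -1.2 -2.0 toolz 0.33 -0.003
time_s: 25.3
eef_pos: [0.5934, -0.1761, 0.057]
eef_rot: [0.895, 0.412, -0.071, -0.155]
wrist_force: [4.1, -4.2, 0.6]
finger_gap: -0.001
finger_force: 3.6
case xyz -0.118 0.0742 0.057 F x y z -5.8 0.5 0.6 toolz 0.336 -0.002
```

```bash
python3 -m crank '[[255,-0.0015,0.0013,0,0,0,0],[255,-0.0025,0.0021,0,0,0,0],[255,-0.0025,0.0021,0,0,0,0]]'; python3 -c "
from h import *
cs()"; python3 -m crank '[[255,0.02,-0.017,0,0,0,0],[255,0.035,-0.03,0.02,0,0,0],[255,0.035,-0.03,0.07,0,0,0],[255,0.035,-0.03,0.12,0,0,0],[255,0.035,-0.03,0.17,0,0,0],[255,-0.005,-0.02,0.2,0,0,0],[255,-0.05,-0.02,0.22,0,0,0],[255,-0.09,-0.02,0.22,0,0,0],[255,-0.12,-0.02,0.22,0,0,0],[255,-0.12,-0.02,0.22,0,0,0]]'
python3 - <<'E'
from h import *
ci=camera_info("scene"); im=camera("scene"); cv2.imwrite("pics/s4.png",im)
W=lambda x,y,z:np.r_[c+x*ex+y*ey,z]
# black flap's projected points: front face strip at y=+-75, heights; profile of hsv
hsv=cv2.cvtColor(im,cv2.COLOR_BGR2HSV)
for y in(-.075,.075,0):
    for lab,X in(("pivot",W(-.0985,y,.08)),("mid home",W(-.0985,y,.065)),("end home",W(-.1075,y,.0455)),("open30 end",W(-.1275,y,.0545)),("open90 mid",W(-.125,y,.09)),("lidtop edge",W(-.078,y,.1015)),("gap front",W(-.082,y,.066))):
        u=proj(ci,[X])[0]; i,j=np.round(u).astype(int)
        print(y,lab,u.round(1),im[j,i].tolist())
E
```

```text
time_s: 25.6
eef_pos: [0.593, -0.1758, 0.0571]
eef_rot: [0.895, 0.412, -0.069, -0.152]
wrist_force: [7.9, -6.9, -1.5]
finger_gap: 0.001
finger_force: 5.8
case xyz -0.1176 0.0742 0.0571 F x y z -10.5 0.2 -1.5 toolz 0.33 -0.003
time_s: 26.6
eef_pos: [0.4635, -0.1918, 0.2774]
eef_rot: [0.895, 0.411, -0.075, -0.16]
wrist_force: [0.4, -0.6, -0.0]
finger_gap: -0.004
finger_force: 0.0
-0.075 pivot [307.9 229.3] [29, 26, 27]
-0.075 mid home [308.2 231.8] [27, 26, 27]
-0.075 end home [306.2 236.9] [29, 31, 28]
-0.075 open30 end [300.6 239.8] [32, 30, 31]
-0.075 open90 mid [300.4 233.4] [31, 31, 30]
-0.075 lidtop edge [313.1 221.2] [13, 36, 170]
-0.075 gap front [312.6 228.2] [23, 29, 105]
0.075 pivot [274.9 196.2] [29, 27, 25]
0.075 mid home [275.5 198.9] [27, 27, 28]
0.075 end home [274.  204.1] [32, 30, 31]
0.075 open30 end [268.3 206.4] [29, 31, 31]
0.075 open90 mid [267.2 199.5] [34, 32, 32]
0.075 lidtop edge [279.4 188.1] [12, 29, 138]
0.075 gap front [279.8 195.6] [34, 40, 122]
0 pivot [290.9 212.3] [18, 28, 108]
0 mid home [291.4 214.9] [30, 25, 28]
0 end home [289.7 220. ] [37, 35, 35]
0 open30 end [284.  222.6] [49, 49, 48]
0 open90 mid [283.3 216. ] [32, 31, 31]
0 lidtop edge [295.8 204.2] [20, 39, 179]
0 gap front [295.8 211.4] [23, 30, 111]
```

Both latches ended at the same TCP position after the click. Since the left flap jammed and pushed up on the lid, I'll touch the right lip once more to confirm it.

```bash
python3 -m crank '[[255,0.045,0.02,0,0,0,0],[255,0.09,0.041,0,0,0,0],[255,0.135,0.061,0,0,0,0],[255,0.18,0.082,0,0,0,0],[255,0.22,0.1,0,0,0,0],[255,0.251,0.109,0,0,0,0],[255,0.251,0.109,-0.05,0,0,0],[255,0.251,0.109,-0.1,0,0,0],[255,0.251,0.109,-0.15,0,0,0],[255,0.251,0.109,-0.19,0,0,0],[255,0.251,0.109,-0.22,0,0,0],[255,0.251,0.109,-0.22,0,0,0]]'; python3 -c "
from h import *
cs()"
```

```text
time_s: 27.85
eef_pos: [0.7162, -0.0809, 0.0502]
eef_rot: [0.893, 0.412, -0.077, -0.162]
wrist_force: [-0.4, -0.1, -1.6]
finger_gap: -0.0
finger_force: 0.0
case xyz -0.15 -0.0778 0.0502 F x y z 0.3 0.3 -1.6 toolz 0.352 0.004
```

Push in along case x by about 32 mm, slowly at the end.

```bash
python3 -m crank '[[255,-0.008,0.0065,0,0,0,0],[255,-0.015,0.013,0,0,0,0],[255,-0.019,0.0162,0,0,0,0],[255,-0.0205,0.0174,0,0,0,0],[255,-0.0205,0.0174,0,0,0,0]]'; python3 -c "
from h import *
cs()";  python3 -m crank '[[255,-0.0015,0.0013,0,0,0,0],[255,-0.003,0.0026,0,0,0,0],[255,-0.0045,0.0039,0,0,0,0],[255,-0.0045,0.0039,0,0,0,0]]'; python3 -c "
from h import *
cs()"
```

```text
time_s: 28.35
eef_pos: [0.7002, -0.0654, 0.0576]
eef_rot: [0.894, 0.413, -0.072, -0.157]
wrist_force: [0.6, -0.4, 0.9]
finger_gap: 0.002
finger_force: 0.0
case xyz -0.1277 -0.0792 0.0576 F x y z -0.7 -0.1 0.9 toolz 0.341 -0.002
time_s: 28.75
eef_pos: [0.6948, -0.0615, 0.0565]
eef_rot: [0.894, 0.412, -0.073, -0.158]
wrist_force: [0.7, 0.3, 0.2]
finger_gap: 0.003
finger_force: 0.0
case xyz -0.1211 -0.0788 0.0565 F x y z -0.4 -0.6 0.2 toolz 0.342 -0.001
```

```bash
python3 -m crank '[[255,0.02,-0.017,0,0,0,0],[255,0.025,-0.021,0.04,0,0,0],[255,0.025,-0.021,0.09,0,0,0],[255,0.025,-0.021,0.14,0,0,0],[255,0.025,-0.021,0.19,0,0,0],[255,0.025,-0.021,0.2,0,0,0],[255,0.025,-0.021,0.2,0,0,0]]'; python3 -c "
from h import *
print(job_done())"
```

```text
time_s: 29.45
eef_pos: [0.7213, -0.0832, 0.2595]
eef_rot: [0.895, 0.413, -0.07, -0.156]
wrist_force: [-0.8, 0.9, -0.2]
finger_gap: -0.002
finger_force: 0.0
the job is handed in; nothing more can be done
None
```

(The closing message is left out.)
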